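# Snap the pestle into its drying clip

## Task

Put the peel pestle away in its drying clip: lay the middle of its steel shaft in the open mouth on top of the clip, with the long wooden end over the drip dish, and let go. Then press the shaft straight down past the sprung jaw until it sits fully home in the fork and the jaw has closed over it. Leave the flask, the mug and the canister where they are.

Things in the scene. Friction and masses are not known exactly. Their poses are not given: they have to be found in the camera images.
- pestle: Pestle, 200 mm, 0.22 kg, lying flat on the board (axis 20 mm above it): round steel shaft, diameter 26, length 130 mm, with hexagonal beech end blocks 40 mm across flats: a long head (50 mm) and a short block (20 mm). Origin on the axis at mid-shaft; y along the shaft to the head: shaft y -65 to +65 mm, head +65 to +115, short block -85 to -65. Centre of mass at y = +14.
- pestle_head (a point): Centre of the pestle's long (50 mm) wooden head, on the axis, at y = +90 mm of the pestle.
- clip: Drying clip, fixed: wooden base plate 110 x 185 x 10 mm with two forks 12 mm wide, at y = -32 and +32 mm; the 52 mm between are free for fingers from z = 40 up. The shaft lies along y. Steel drip dish (68 mm across, top at z = 26) at y = +92: the long head goes above it. Origin on the table, midway between the forks; +x is the side of the white fixed prongs, -x that of the grey jaw.
- clip_mouth (a point): Where the shaft's axis rests in the clip's mouth, midway between the forks, 83 mm above the table. The mouth flares up to 54 mm wide at its top, z = 101 mm.
- clip_seat (a point): Where the shaft's axis is when fully home, midway between the forks, 60 mm above the table (shaft's top then at 73 mm, resting on seats at 47 mm against the fixed prongs at x = +13 mm). Pressing it there from the mouth takes some 15 N.
- jaw (a joint): Angle of the clip's grey sprung jaw (its two noses, at z = 71 mm, are one part), rad: 0 closed, grows as it is pushed outward (to the clip's -x), about 0.07 as the shaft passes; springs back over the shaft.
- board: Lime-green cutting board, fixed, 300 mm (x) by 260 mm (y), 12 mm thick, with a grip tab at its +x edge. Origin: centre of its underside.
- flask: White flask with black cap, 68 mm diameter, 180 mm high, to be left alone. Origin: centre of its underside.
- mug: White mug, 84 mm diameter, 95 mm high, handle at +y, to be left alone. Origin: centre of its underside.
- canister: Open steel canister with orange peel, 120 mm diameter, 120 mm high, to be left alone. Origin: centre of its underside.
There are look-alikes about, which are no part of the job. Several things look just like the clip: the one meant starts farthest from the robot's base.

How it is judged:
On the way, in this order (a step that is already met when the one before it is completed fails the run):
1. the pestle lies in the clip's mouth, long head over the dish, let go (not touched by the fingers) and still (z of pestle in the frame of clip between 0.075 and 0.1 m and x of pestle in the frame of clip between -0.015 and 0.015 m and y of pestle in the frame of clip between -0.028 and 0.028 m and y of pestle_head in the frame of clip above 0.05 m and angle between the y axis of pestle and the y axis of clip, either way round below 0.15 rad and contact force between pestle and the fingers below 0.1 N and linear speed of pestle below 0.02 m/s), for 0.2 s.
2. the shaft is down in the fork and the jaw closed over it (z of pestle in the frame of clip between 0.055 and 0.064 m and x of pestle in the frame of clip between -0.005 and 0.005 m and y of pestle in the frame of clip between -0.028 and 0.028 m and y of pestle_head in the frame of clip above 0.05 m and angle between the y axis of pestle and the y axis of clip, either way round below 0.08 rad and value of joint jaw below 0.05 rad), for 0.2 s.
At the end, for the whole second after the job is handed in: The pestle's shaft is seated in both forks: its middle within 5 mm across and 28 mm along of the seat, axis 55 to 64 mm above the table and within 0.08 rad of the clip's, long head on the dish side, jaw closed (below 0.05 rad), pestle at rest and let go (all of step 2 and linear speed of pestle below 0.01 m/s and angular speed of pestle below 0.1 rad/s); the robot touches nothing.
It fails at once if the flask is moved by more than 30 mm or tipped (distance of flask from where it was at the start of the episode above 0.03 m or angle between flask's own z axis and vertical above 0.3 rad).
It fails at once if the mug is moved by more than 30 mm or tipped (distance of mug from where it was at the start of the episode above 0.03 m or angle between mug's own z axis and vertical above 0.3 rad).
It fails at once if the canister is moved by more than 30 mm or tipped (distance of canister from where it was at the start of the episode above 0.03 m or angle between canister's own z axis and vertical above 0.3 rad).
It also fails if it takes over 51 s, if anything falls off the work surface, if the arm or the gripper's body presses on something with over 40 N, if the wrist force passes 120 N, or if a joint passes its speed limit or range.

## Robot

A 7-joint arm with a two-finger parallel gripper is mounted at the origin on the work surface. World frame = base frame: x ahead of the robot, y to its left, z up, the work surface at z = 0. Lengths are in m, angles in rad, forces in N, time in s.
With the tool pointing down it reaches from about 0.4 to 0.85 m from the base axis. Payload 6.9 kg.
Tool frame: the origin (TCP) lies on the centre line of the jaws, within the pads' length; the fingertips stand 17 mm ahead of it and the grasp point (between the pads) lies 2 mm behind it; x points along the fingers, y is the direction in which the jaws open and shut, and the axes are right-handed (so a half turn about x gives the same grasp; the last joint's range is limited). The gripper opens to 85 mm and grips with 20 to 120 N. Pads are 22 mm wide; open, the fingers measure 114 mm over their backs; the gripper's body (76 mm by 85 mm) begins 54 mm behind the grasp point. The pads swing forward as they close: fully open they stand 13 mm farther back than shut.
Start: joints at [1.345, 0.507, -0.238, 1.5, 0.126, 1.149, -0.155], TCP at [0.203, -0.591, 0.248] pointing down, gripper open.
Joint ranges: [-3.08, 3.08], [-0.24, 2.05], [-1.43, 1.35], [0, 2.5], [-1.52, 4.66], [0.17, 1.96], [-2.89, 2.89]. Speed limits (rad/s): [2.39, 2.39, 3.14, 3.14, 3.14, 3.14, 3.14].

## Interface

Orientations are given as a 3x3 rotation matrix whose columns are the frame's x, y, z axes.
In Python, from cell import manip gives the robot as it stands.
- The arm moves only by the tool drive_tool, never from a script. Its argument "targets" is a list that holds one entry, the list of rows, each a list of 7 numbers: the turn, a rotation vector about the world's x, y, z in degrees, then the shift along the world's x, y, z in mm, then the gripper's target within -1 to 1 (shut at 1, half-way at 0, fully open at -1). A call has 1 to 20 rows; each row is the pose to reach, as a shift and turn from the pose measured when the call began; what a row does not reach only later rows make up. A row lasts 1/12 s, in which the tool goes at most 41.7 mm and 7.16 degrees, less where a joint would pass 70% of its speed; a pose out of reach is approached as far as the arm can. A call with a gripper value outside its range is refused whole. The fingers move at their own pace and stop on an object; "squeeze" is the grip in N (left out, the last holds). Time passes only in rows, so rows that repeat a pose let the fingers close. It gives the time, the measured TCP pose, the force and the opening at its end, in the units of the state.
- manip.read_state(): the state, without advancing time (a new reading comes with each control period).
- manip.snapshot(name): name is "side" or "top" or "wrist"; returns a dict with "frame" (420x560x3 uint8, blue, green, red), "z_map" (420x560 float32, m along the optical axis (not along the pixel's ray), 0 where there is no reading), "camera_matrix" (3x3 intrinsics, pixels), "k1" (the pictures are not rectified: a ray, as slopes to the right and down, at radius r is drawn at 1 + k1 r^2 times it, then the intrinsics apply), "pose" (4x4, takes a point from camera to world coordinates). Camera axes: x right, y down, z forward; pixel columns grow to the right and rows downward; lengths in m; the calibration is good to about 2 mm. A picture is of the moment at which its call begins.
- manip.close_job(): hands the job in, once; it reports no verdict.
Trained networks look in a picture, given as the dict that the camera call returned (one of the last four; its "shot" number tells which), for a name from the list of things; names that differ only in an ending like _2 or _b are one class to them, and where a whole thing is asked for, a point or a joint stands for the part that bears it (a point fixed in the world has none). Each returns a list of dicts, best first, with "p" (0 to 1); they miss things now and then, are a little off and sometimes report something else, mostly with a low value. They report only what shows in the picture. A call takes as long as a camera call. They do not tell look-alikes from the thing itself.
- manip.trace(picture, thing): "region" (420x560 bool, what is visible of it) and "bbox" ([centre column, centre row, width, height] in pixels, round what is visible of it).
The state is a dict: "clock": time; "q": joint angles; "qvel": joint speeds; "joint_efforts": joint torques, N m; "position": TCP position; "tool_rot": TCP orientation; "wrist_force": force on the tool from outside, world axes, zero at the start; "wrist_torque": the same for the moment, N m; "finger_gap": finger opening in m.
Only numpy, scipy, OpenCV 4.12 (cv2) and the standard library are available. Lean on these libraries where they do the work, as an engineer would, in place of code of your own. Each camera call takes 0.05 s, during which the arm holds its last target. There are 200 camera calls.

## Working session

There is one attempt and no reset: what is moved stays moved. The work goes in short steps, Python scripts to look and compute and a tool call to move; the robot and the scene stay as the last step left them, time stands still between calls to the robot, and variables do not carry over. Pictures are saved under pics/ and viewed, about 8 in all and at most 12, crops included, and the job is handed in when it is done.

Besides the shell and the picture viewer there is one more tool, called as name(argument=value, ...), one argument or row to a line, values as JSON. drive_tool: Moves the arm, as the interface text tells. Its arguments: {"type":"object","properties":{"targets":{"type":"array","items":{"type":"array","items":{"type":"array","items":{"type":"number"}}}},"squeeze":{"type":"number"}},"required":["targets"]}

```bash
mkdir -p pics; cat > h.py <<'E'
import numpy as np, cv2
from cell import manip
def cloud(s):
    K=s["camera_matrix"];z=s["z_map"];h,w=z.shape
    u,v=np.meshgrid(np.arange(w),np.arange(h))
    k=float(s["k1"]); d=cv2.undistortPoints(np.stack([u,v],-1).reshape(-1,1,2).astype(np.float64),np.array(K,float),np.array([k,0,0,0.])).reshape(h,w,2)
    P=np.stack([d[...,0]*z,d[...,1]*z,z],-1)
    T=np.array(s["pose"]);W=P@T[:3,:3].T+T[:3,3]; W[z<=0]=np.nan
    return W
E
python3 - <<'E'
from h import *
st=manip.read_state();print(st["clock"],st["position"],st["tool_rot"])
for n in("top","side"):
    s=manip.snapshot(n);cv2.imwrite(f"pics/{n}1.png",s["frame"]);W=cloud(s);print(n,np.array(s["pose"]).round(2).tolist())
    for t in("pestle","pestle_head","clip","flask","mug","canister","board","jaw"):
        for r in manip.trace(s,t):
            m=r["region"];p=W[m];p=p[~np.isnan(p[:,0])]
            print(t,round(r["p"],2),np.round(r["bbox"]),np.median(p,0).round(3) if len(p) else None, p.min(0).round(3),p.max(0).round(3))
E
```

```text
0.0 [ 0.20277743 -0.59070048  0.24742348] [[-6.08355942e-04  3.24832283e-01 -9.45771441e-01]
 [ 1.66421877e-03 -9.45769977e-01 -3.24832850e-01]
 [-9.99998430e-01 -1.77158457e-03  3.47728044e-05]]
top [[-0.01, -0.99, 0.15, 0.33], [-1.0, 0.01, -0.01, -0.0], [0.01, -0.15, -0.99, 1.18], [0.0, 0.0, 0.0, 1.0]]
pestle 0.72 [205. 203.  65.  39.] [0.513 0.215 0.045] [0.463 0.11  0.006] [0.576 0.299 0.06 ]
pestle 0.33 [345. 211.  26.   5.] [ 0.489 -0.205  0.038] [ 0.479 -0.238  0.01 ] [ 0.506 -0.162  0.105]
pestle_head 0.73 [206. 204.  66.  42.] [0.515 0.214 0.045] [0.46  0.108 0.01 ] [0.585 0.304 0.06 ]
clip 0.7 [330. 206.  66.  40.] [ 0.514 -0.161  0.013] [ 0.454 -0.265 -0.005] [ 0.583 -0.065  0.105]
clip 0.65 [184. 304.  72.  43.] [0.229 0.256 0.012] [ 0.16   0.165 -0.005] [0.293 0.364 0.105]
clip 0.57 [349. 283.  68.  49.] [ 0.283 -0.206  0.013] [ 0.211 -0.312 -0.003] [ 0.357 -0.106  0.106]
mug 0.71 [444. 192.  40.  37.] [ 0.547 -0.515  0.049] [ 0.498 -0.555 -0.003] [ 0.617 -0.457  0.102]
mug 0.56 [326. 204.  65.  39.] [ 0.514 -0.162  0.013] [ 0.454 -0.258 -0.005] [ 0.583 -0.065  0.105]
ca
[... 1071 characters left out ...]
 0.369 0.104]
clip 0.81 [364. 200.  57.  66.] [ 0.28  -0.203  0.011] [ 0.213 -0.408 -0.007] [ 0.357 -0.1    0.102]
flask 0.69 [199. 342.  30.  58.] [0.523 0.493 0.109] [ 0.5    0.379 -0.005] [0.617 0.512 0.183]
mug 0.75 [318. 132.  25.  32.] [ 0.536 -0.48   0.059] [ 0.498 -0.581 -0.003] [ 0.588 -0.46   0.101]
board 0.95 [241. 283. 137.  99.] [0.549 0.223 0.011] [ 0.386  0.073 -0.003] [0.746 0.352 0.036]
jaw 0.62 [361. 306.  23.  38.] [0.199 0.24  0.054] [ 0.186  0.127 -0.004] [0.218 0.271 0.104]
jaw 0.59 [306. 183.  15.  33.] [ 0.487 -0.213  0.036] [ 0.476 -0.359 -0.006] [ 0.525 -0.154  0.104]
jaw 0.53 [381. 190.  12.  33.] [ 0.253 -0.256  0.038] [ 0.238 -0.386 -0.007] [ 0.275 -0.196  0.101]
```

```bash
python3 - <<'E'
import cv2
a=cv2.imread("pics/top1.png")
cv2.imwrite("pics/c1.png",cv2.resize(a[90:350,120:480],(800,578),interpolation=cv2.INTER_CUBIC))
E
```

```text
(no output)
```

View pics/c1.png

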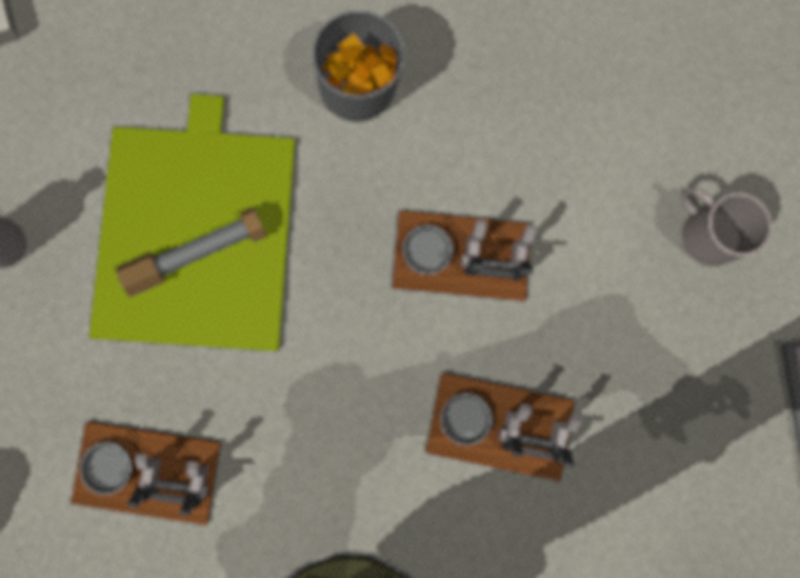

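```bash
cat >> h.py <<'E'
def fit_pestle(W,m):
    """axis from end-to-end of the upper surface; returns mid-shaft xy, yaw of +y axis"""
    p=W[m];p=p[(p[:,2]>0.026)&(p[:,2]<0.07)];q=p[:,:2]
    c=np.median(q,0);u=np.linalg.svd(q-q.mean(0),full_matrices=False)[2][0]
    n=np.array([-u[1],u[0]])
    for _ in range(2):
        a=(q-c)@u;b=(q-c)@n
        k=np.polyfit(a,b,1);u=u+k[0]*n;u/=np.linalg.norm(u);n=np.array([-u[1],u[0]]);c=c+k[1]*n
    a=(q-c)@u;b=(q-c)@n
    lo,hi=np.percentile(a,[.5,99.5])
    w=[np.ptp(np.percentile(b[(a>x)&(a<=x+.01)],[5,95])) if ((a>x)&(a<=x+.01)).sum()>3 else 0 for x in np.arange(lo,hi-.005,.01)]
    return c+u*lo,c+u*hi,hi-lo,np.round(np.array(w)*1e3),np.percentile(p[:,2],[50,98]).round(4),len(q)
def fit_plate(W,c,R=.16):
    d=np.hypot(W[...,0]-c[0],W[...,1]-c[1])<R
    m=d&(W[...,2]>.006)&(W[...,2]<.0145)
    m=cv2.morphologyEx(m.astype(np.uint8),cv2.MORPH_OPEN,np.ones((2,2)))>0
    q=W[m][:,:2].astype(np.float32);return cv2.minAreaRect(q),len(q)
E
python3 - <<'E'
from h import *
for n in("top","side"):
    s=manip.snapshot(n);W=cloud(s)
    m=max([r for r in manip.trace(s,"pestle")],key=lambda r:r["p"])["region"]
    print(n,fit_pestle(W,m))
    print(fit_plate(W,(.514,-.161)))
    d=np.hypot(W[...,0]-.514,W[...,1]+.161)<.13
    for lo,hi in((.022,.03),(.085,.11)):
        p=W[d&(W[...,2]>lo)&(W[...,2]<hi)]
        print(lo,len(p),cv2.minEnclosingCircle(p[:,:2].astype(np.float32)) , np.median(p,0), p[:, :2].min(0),p[:,:2].max(0))
E
```

```text
top (array([0.55857851, 0.11453115]), array([0.47710692, 0.29224438]), np.float64(0.19549837750219562), array([35., 35., 20., 21., 23., 21., 21., 21., 22., 23., 21., 19., 20.,
       21., 33., 37., 39., 37., 37., 39.]), array([0.0457, 0.0568]), 719)
(((0.5107778906822205, -0.16543780267238617), (0.18785808980464935, 0.10770946741104126), 82.12675476074219), 1167)
0.022 133 ((0.5080116391181946, -0.15915213525295258), 0.08197543770074844) [ 0.50642898 -0.13709204  0.02618656] [ 0.48029475 -0.23636205] [ 0.55481219 -0.08011148]
0.085 112 ((0.5126016736030579, -0.2035444974899292), 0.0476338155567646) [ 0.52708419 -0.22629465  0.0975392 ] [ 0.47868719 -0.24351094] [ 0.54623859 -0.16232953]
side (array([0.55838081, 0.11767296]), array([0.47601744, 0.30161507]), np.float64(0.20154013483178654), array([35., 39., 29., 23., 22., 22., 21., 22., 22., 24., 24., 22., 19.,
       19., 22., 37., 39., 41., 42., 39.]), array([0.0428, 0.0533]), 754)
(((0.5031812787055969, -0.15265709161758423), (0.1721816509962082, 0.10314516723155975), 79.22093963623047), 638)
0.022 110 ((0.503135085105896, -0.15813912451267242), 0.08670009672641754) [ 0.50627295 -0.14161691  0.02511308] [ 0.47710929 -0.24143541] [ 0.55094497 -0.07484284]
0.085 75 ((0.5090949535369873, -0.1996716409921646), 0.04921220615506172) [ 0.52857721 -0.17546201  0.09343485] [ 0.47556616 -0.2419986 ] [ 0.5435029  -0.15654099]
```

The clip candidates in the top picture are at (328,205), (346,281) and (186,303), which is 0.54, 0.35 and 0.34 m from the base. The one meant is (328,205), the farthest, with its dish to the left and its white prongs at the top, as the crop confirms. I'll stop above it for a closer look on the way to the pestle.

drive_tool(
  targets=[
    [[0,0,20,90,120,50,-1],[0,0,65,250,340,70,-1],[0,0,65,250,340,70,-1],[0,0,65,250,340,70,-1],[0,0,65,250,340,70,-1],[0,0,65,250,340,70,-1],[0,0,65,250,340,70,-1],[0,0,65,250,340,70,-1],[0,0,65,250,340,70,-1],[0,0,65,250,340,70,-1],[0,0,65,250,340,70,-1],[0,0,65,250,340,70,-1],[0,0,65,250,340,70,-1],[0,0,65,250,340,70,-1],[0,0,65,250,340,70,-1],[0,0,65,250,340,70,-1]],
  ],
  squeeze=60,
)

```text
clock: 2.43
position: [0.4521, -0.2526, 0.3179]
tool_rot: [[-0.001, 0.994, -0.108], [-0.0, -0.108, -0.994], [-1.0, -0.001, 0.0]]
wrist_force: [0.2, 0.2, 0.3]
finger_gap: 0.0854
```

```bash
python3 - <<'E'
from h import *
st=manip.read_state();print(st["clock"],st["position"],st["tool_rot"].round(3) if hasattr(st["tool_rot"],'round') else st["tool_rot"])
s=manip.snapshot("wrist");cv2.imwrite("pics/w1.png",s["frame"]);W=cloud(s);print(np.array(s["pose"]).round(3).tolist())
print(fit_plate(W,(.514,-.161)))
d=np.hypot(W[...,0]-.514,W[...,1]+.161)<.13
for lo,hi in((.022,.03),(.085,.11)):
    p=W[d&(W[...,2]>lo)&(W[...,2]<hi)]
    print(lo,len(p),p.min(0),p.max(0))
for r in manip.trace(s,"clip"): print(r["p"],r["bbox"])
E
```

```text
2.4333 [ 0.45205264 -0.25256043  0.31794482] [[-0.001  0.994 -0.108]
 [-0.    -0.108 -0.994]
 [-1.    -0.001  0.   ]]
[[0.994, -0.103, -0.035, 0.461], [-0.109, -0.945, -0.307, -0.175], [-0.001, 0.309, -0.951, 0.443], [0.0, 0.0, 0.0, 1.0]]
(((0.5164385437965393, -0.16685262322425842), (0.17813332378864288, 0.11202729493379593), 83.72096252441406), 10776)
0.022 746 [ 0.4798599  -0.24388361  0.02200591] [ 0.55360776 -0.08050941  0.02997091]
0.085 874 [ 0.47568182 -0.24413326  0.08504819] [ 0.54618184 -0.16217237  0.10310945]
0.75 [323.3, 79.0, 100.2, 157.1]
0.63 [130.8, 140.2, 110.2, 173.0]
```

View pics/w1.png

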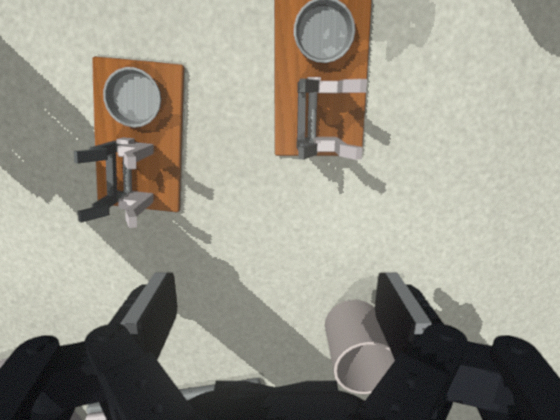

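The meant clip is at (323,79), partly cut off at the top. The one at (131,140) is a look-alike. I'll refine the clip's axis from one more shot.

```bash
python3 - <<'E'
from h import *
from scipy.optimize import least_squares
s=manip.snapshot("wrist");W=cloud(s);c0=np.array([.5115,-.203])
d=np.hypot(W[...,0]-.514,W[...,1]+.161)<.16
for a in(82,83.7,85.5):
    a=np.radians(a);v=np.array([np.cos(a),np.sin(a)]);u=np.array([v[1],-v[0]])
    L=(W[...,:2]-c0);X=L@u*1e3;Y=L@v*1e3;Z=W[...,2]*1e3
    pl=d&(Z>6)&(Z<14)&(abs(X)<70)
    # plate side edges along y
    for lo,hi in((-50,-20),(0,30),(40,70),(70,100)):
        k=pl&(Y>lo)&(Y<hi);x=X[k];print(lo,np.percentile(x,[.5,99.5]).round(1),end=' ')
    print()
    for n,k in(("fork-",(Y<-20)&(Y>-50)),("fork+",(Y>20)&(Y<50))):
        k=k&(Z>75)&(Z<110)&(abs(X)<50)
        for sg in(-1,1):
            kk=k&(X*sg>0);print(n,sg,kk.sum(),"x",np.percentile(X[kk],[2,98]).round(1),"y",np.percentile(Y[kk],[2,50,98]).round(1),end=' | ')
    print()
p=W[d&(W[...,2]>.023)&(W[...,2]<.03)&(W[...,1]>-.15)][:,:2]
f=least_squares(lambda t:np.hypot(p[:,0]-t[0],p[:,1]-t[1])-t[2],[.52,-.11,.032],loss="soft_l1",f_scale=.002);print(len(p),f.x)
E
```

```text
-50 [-55.2  54.4] 0 [-56.6  52.2] 40 [-57.7  51.2] 70 [-58.6  50. ] 
fork- -1 249 x [-30.8 -11.4] y [-38.7 -31.9 -26.8] | fork- 1 314 x [13.1 32. ] y [-37.1 -30.8 -25.1] | fork+ -1 261 x [-33.  -13.4] y [24.8 31.  36.9] | fork+ 1 314 x [10.6 29.9] y [26.5 32.2 37.7] | 
-50 [-56.   53.4] 0 [-56.   52.5] 40 [-56.   52.9] 70 [-56.   52.5] 
fork- -1 249 x [-31.7 -12.4] y [-38.  -31.2 -26.2] | fork- 1 314 x [12.2 31.1] y [-37.8 -31.5 -25.9] | fork+ -1 261 x [-32.  -12.5] y [25.6 31.7 37.4] | fork+ 1 314 x [11.6 30.7] y [26.1 31.6 37. ] | 
-50 [-57.2  52.7] 0 [-55.7  53. ] 40 [-54.3  54.8] 70 [-53.4  55.2] 
fork- -1 249 x [-32.7 -13.4] y [-37.3 -30.5 -25.3] | fork- 1 314 x [11.2 30.1] y [-38.4 -32.  -26.5] | fork+ -1 261 x [-31.  -11.5] y [26.4 32.1 38.2] | fork+ 1 314 x [12.7 31.7] y [25.3 31.  36.3] | 
589 [ 0.5201488  -0.11212343  0.03163827]
```

drive_tool(
  targets=[
    [[0,0,30.5,110,360,-30,-1],[0,0,30.5,110,360,-30,-1],[0,0,30.5,110,360,-30,-1],[0,0,30.5,110,360,-30,-1],[0,0,30.5,110,360,-30,-1],[0,0,30.5,110,360,-30,-1],[0,0,30.5,110,360,-30,-1],[0,0,30.5,110,360,-30,-1],[0,0,30.5,110,360,-30,-1],[0,0,30.5,110,360,-30,-1],[0,0,30.5,110,360,-30,-1],[0,0,30.5,110,360,-30,-1]],
  ],
)

```text
clock: 3.58
position: [0.5625, 0.1076, 0.2878]
tool_rot: [[-0.001, 0.911, 0.413], [-0.001, 0.413, -0.911], [-1.0, -0.001, 0.0]]
wrist_force: [0.2, -1.0, 0.2]
finger_gap: 0.0854
```

```bash
python3 - <<'E'
from h import *
s=manip.snapshot("wrist");cv2.imwrite("pics/w2.png",s["frame"]);W=cloud(s)
for r in manip.trace(s,"pestle")[:2]:
    print(r["p"],r["bbox"])
    a,b,L,w,z,n=fit_pestle(W,r["region"]);print(a,b,L,w,z,n)
    if w[:6].mean()<w[-6:].mean(): h,t=b,a
    else: h,t=a,b
    u=(h-t)/np.linalg.norm(h-t);o=(h+t)/2-.015*u;print("origin",o,"grasp",o+.007*u,"yaw",np.degrees(np.arctan2(u[1],u[0])))
E
```

```text
0.62 [279.2, 83.3, 43.8, 166.7]
[0.49484519 0.25979471] [0.55907531 0.11493809] 0.15845804166152663 [40. 23. 23. 22. 23. 23. 22. 22. 23. 23. 23. 23. 22. 31. 39. 40.] [0.0436 0.0526] 4773
origin [0.52088008 0.20107886] grasp [0.52371749 0.19467971] yaw -66.08727080854533
0.39 [163.6, 330.2, 137.1, 154.2]
[ 0.53337123 -0.0791057 ] [ 0.52975819 -0.17782304] 0.09878343693421168 [29.  4.  3.  2.  3.  7.  7.  0. 11.  8.] [0.0405 0.0682] 292
origin [ 0.53101608 -0.14345434] grasp [ 0.53127211 -0.13645902] yaw 87.90391914698975
```

View pics/w2.png

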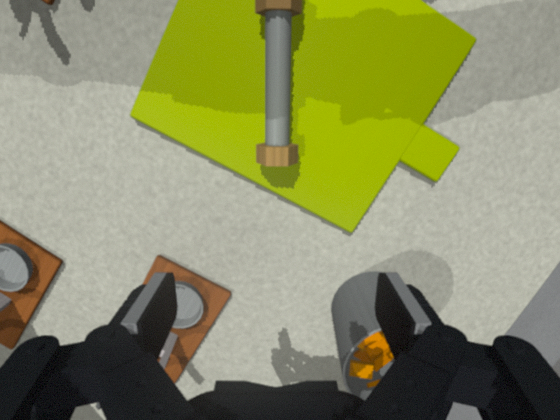

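The pestle lies straight ahead, from the short block at (277,155) to the head at (278,5), which is cut off. Next I'll descend onto the shaft and grip it.

drive_tool(
  targets=[
    [[0,0,-0.5,-41,91,-60,-1],[0,0,-0.5,-41,91,-100,-1],[0,0,-0.5,-41,91,-140,-1],[0,0,-0.5,-41,91,-180,-1],[0,0,-0.5,-41,91,-210,-1],[0,0,-0.5,-41,91,-235,-1],[0,0,-0.5,-41,91,-253,-1],[0,0,-0.5,-41,91,-253,-1],[0,0,-0.5,-41,91,-253,1],[0,0,-0.5,-41,91,-253,1],[0,0,-0.5,-41,91,-253,1],[0,0,-0.5,-41,91,-253,1],[0,0,-0.5,-41,91,-253,1],[0,0,-0.5,-41,91,-253,1],[0,0,-0.5,-41,91,-253,1],[0,0,-0.5,-41,91,-253,1]],
  ],
)

```text
clock: 5.02
position: [0.5228, 0.197, 0.0372]
tool_rot: [[0.003, 0.916, 0.401], [-0.001, 0.402, -0.916], [-1.0, 0.002, 0.002]]
wrist_force: [-0.6, -1.7, 11.3]
finger_gap: 0.0239
```

drive_tool(
  targets=[
    [[0,0,0,0,0,30,1],[0,0,0,0,0,60,1],[0,0,0,0,0,100,1],[0,0,0,0,0,140,1],[0,0,0,0,0,170,1],[0,0,0,0,0,170,1]],
  ],
)

```text
clock: 5.52
position: [0.525, 0.199, 0.2142]
tool_rot: [[0.013, 0.916, 0.402], [0.003, 0.402, -0.916], [-1.0, 0.013, 0.003]]
wrist_force: [0.3, 0.8, -1.6]
finger_gap: 0.024
```

```bash
python3 - <<'E'
from h import *
st=manip.read_state();print(st["clock"],st["position"],st["tool_rot"],st["wrist_force"],st["wrist_torque"],st["finger_gap"])
P=np.array(st["position"]);R=np.array(st["tool_rot"])
for n in("side","wrist"):
    s=manip.snapshot(n);cv2.imwrite(f"pics/{n}3.png",s["frame"]);W=cloud(s)
    r=manip.trace(s,"pestle")
    for r in r[:1]:
        p=W[r["region"]];p=p[~np.isnan(p[:,0])];L=(p-P)@R*1e3
        print(n,r["p"],r["bbox"],len(L));
        L=L[(abs(L[:,1])<35)&(abs(L[:,0])<45)]
        for z in range(-130,110,15):
            k=(L[:,2]>=z)&(L[:,2]<z+15)
            if k.sum()>5: print(z,k.sum(),np.percentile(L[k],[5,50,95],axis=0).round(1).tolist())
E
```

```text
5.5167 [0.52498806 0.19902379 0.21420633] [[ 0.01286964  0.91575671  0.4015271 ]
 [ 0.00268667  0.40152724 -0.91584314]
 [-0.99991357  0.01286534  0.00270718]] [ 0.28182374  0.78030472 -1.5869775 ] [ 0.02116368 -0.09571188 -0.00110453] 0.02404176676145877
side 0.89 [247.6, 242.1, 23.2, 48.8] 741
-115 228 [[-14.9, -19.4, -113.7], [0.7, -1.5, -111.3], [21.5, 15.6, -101.8]]
-100 83 [[-15.2, -21.0, -98.5], [-11.5, -2.2, -92.0], [3.5, 19.3, -85.9]]
-85 94 [[-15.3, -22.1, -84.2], [-11.0, -1.4, -77.3], [5.6, 19.6, -70.4]]
-70 44 [[-15.5, -19.3, -69.8], [-11.7, -2.8, -66.5], [3.5, 19.6, -62.2]]
-55 39 [[-7.5, -10.4, -54.2], [-5.4, -0.4, -46.4], [-0.0, 9.5, -41.0]]
-40 44 [[-7.9, -12.7, -38.5], [-4.0, -3.0, -32.5], [4.6, 11.7, -26.1]]
-25 55 [[-15.7, -13.8, -24.0], [-5.0, -1.0, -16.5], [3.6, 11.8, -11.1]]
-10 46 [[-16.5, -13.8, -9.2], [-5.0, -1.3, -3.1], [0.7, 9.1, 3.1]]
5 37 [[-7.7, -11.3, 6.0], [-4.9, 0.9, 12.6], [-0.1, 11.3, 19.3]]
20 39 [[-7.9, -11.5, 20.5], [-4.5, 0.7, 26.4], [0.3, 11.3, 33.9]]
35 11 [[-7.4, -8.2, 36.0], [-3.0, 0.8, 36.8], [-0.5, 9.9, 41.1]]
wrist 0.95 [276.4, 195.8, 136.6, 391.7] 34103
-115 2207 [[-9.9, -24.3, -105.9], [-7.7, -3.2, -102.3], [9.1, 17.6, -100.2]]
-100 6972 [[-9.9, -22.9, -99.3], [-8.4, -3.2, -92.7], [7.8, 16.2, -85.8]]
-85 6342 [[-9.9, -22.8, -84.3], [-8.5, -3.2, -77.7], [7.7, 16.2, -70.8]]
-70 4790 [[-9.8, -22.6, -69.4], [-8.3, -3.3, -63.9], [7.5, 16.0, -56.2]]
-55 2769 [[-2.5, -14.5, -54.3], [-0.4, -3.4, -47.7], [5.7, 7.7, -40.7]]
-40 2484 [[-2.5, -14.4, -39.3], [-0.5, -3.4, -32.7], [5.6, 7.7, -25.8]]
-25 2221 [[-2.5, -14.4, -24.3], [-0.6, -3.4, -17.7], [5.5, 7.6, -10.8]]
-10 1948 [[-2.5, -14.0, -9.3], [-0.7, -3.3, -2.8], [4.7, 7.4, 4.3]]
5 1757 [[-2.5, -14.3, 5.7], [-0.7, -3.5, 12.4], [5.0, 7.7, 19.2]]
20 1608 [[-2.5, -14.5, 20.8], [-0.6, -3.1, 27.3], [5.6, 7.9, 34.3]]
35 812 [[-2.4, -14.6, 35.4], [-0.4, -3.1, 39.3], [6.2, 8.3, 44.5]]
```

View pics/wrist3.png

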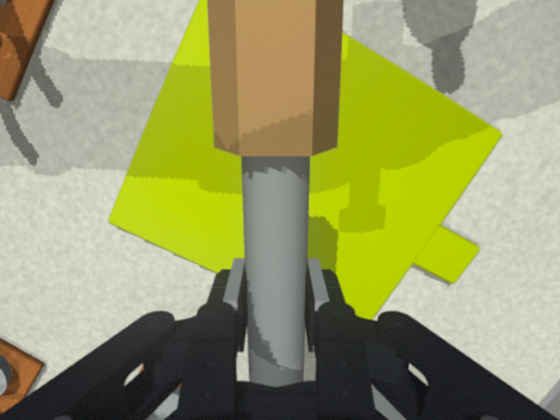

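drive_tool(
  targets=[
    [[0,0,-4,-2,-35,0,1],[0,0,-8,-4,-75,0,1],[0,0,-11,-5,-115,0,1],[0,0,-14,-7,-155,0,1],[0,0,-17,-8,-195,0,1],[0,0,-20,-9,-235,0,1],[0,0,-23,-10,-275,0,1],[0,0,-26,-11,-315,0,1],[0,0,-28,-12,-350,0,1],[0,0,-29.8,-13,-380,0,1],[0,0,-29.8,-13,-396,0,1],[0,0,-29.8,-13,-396,0,1],[0,0,-29.8,-13,-396,-20,1],[0,0,-29.8,-13,-396,-40,1],[0,0,-29.8,-13,-396,-50,1],[0,0,-29.8,-13,-396,-50,1],[0,0,-29.8,-13,-396,-50,1]],
  ],
)

```text
clock: 7.13
position: [0.5088, -0.199, 0.1555]
tool_rot: [[-0.002, 0.994, -0.106], [-0.002, -0.106, -0.994], [-1.0, -0.002, 0.002]]
wrist_force: [0.6, -0.1, -1.5]
finger_gap: 0.024
```

```bash
python3 - <<'E'
from h import *
st=manip.read_state();print(st["clock"],st["position"],st["tool_rot"],st["wrist_force"])
a=np.radians(83.9);v=np.array([np.cos(a),np.sin(a)]);u=np.array([v[1],-v[0]]);c0=np.array([.511,-.203])
T=np.array(st["position"][:2])-c0;print("tcp in clip",T@u,T@v)
s=manip.snapshot("side");cv2.imwrite("pics/s4.png",cv2.resize(s["frame"][110:270,210:400],(760,640))[:600])
for n in("side","wrist","top"):
    if n!="side": s=manip.snapshot(n)
    W=cloud(s);L=W[...,:2]-c0;X=L@u*1e3;Y=L@v*1e3;Z=W[...,2]*1e3
    for r in manip.trace(s,"pestle")[:1]:
        m=r["region"]&(Z>110)&(abs(X)<40)&(Y>-110)&(Y<140)
        print(n,r["p"],m.sum())
        for y in range(-100,130,20):
            k=m&(Y>=y)&(Y<y+20)
            if k.sum()>8: print(y,"x",np.percentile(X[k],[3,97]).round(1),"y",np.percentile(Y[k],[1,99]).round(1),"z",np.percentile(Z[k],[3,97]).round(1))
E
```

```text
7.1333 [ 0.50879479 -0.19901398  0.15548544] [[-0.00202358  0.994377   -0.10587865]
 [-0.00172009 -0.10588217 -0.9943772 ]
 [-0.99999647 -0.00183008  0.00192468]] [ 0.56081812 -0.07550444 -1.49417371]
tcp in clip -0.0026162935075532768 0.0037291141656965415
wrist 0.95 33973
-60 x [-14.3  10.9] y [-44.7 -40.1] z [154.3 159.4]
-40 x [-13.6  10. ] y [-39.2 -20.2] z [155.9 165. ]
-20 x [-13.3   9.7] y [-19.9  -0.2] z [156.8 165.1]
0 x [-13.2   9.4] y [ 0.2 19.8] z [156.9 165. ]
20 x [-13.6   9.7] y [20.2 39.8] z [155.9 165. ]
40 x [-13.6   9.7] y [40.2 59.8] z [155.7 164.9]
60 x [-22.7  19.1] y [60.4 79.8] z [153.2 172.2]
80 x [-22.8  18.9] y [80.1 99.8] z [153.2 172.3]
100 x [-23.3  19.6] y [100.1 111.2] z [152.4 172.2]
top 0.75 458
0 x [-11.1   0. ] y [14.1 19.6] z [157.2 166.6]
20 x [-12.9  10.6] y [20.4 39.4] z [157.3 168.9]
40 x [-11.8  10.3] y [40.2 59.7] z [157.3 169.1]
60 x [-19.9  20.7] y [60.2 79.8] z [155.4 176. ]
80 x [-21.2  19.2] y [80.1 99.6] z [155.7 176.2]
100 x [-19.8  20.8] y [100.4 112.8] z [157.  175.4]
```

View pics/s4.png

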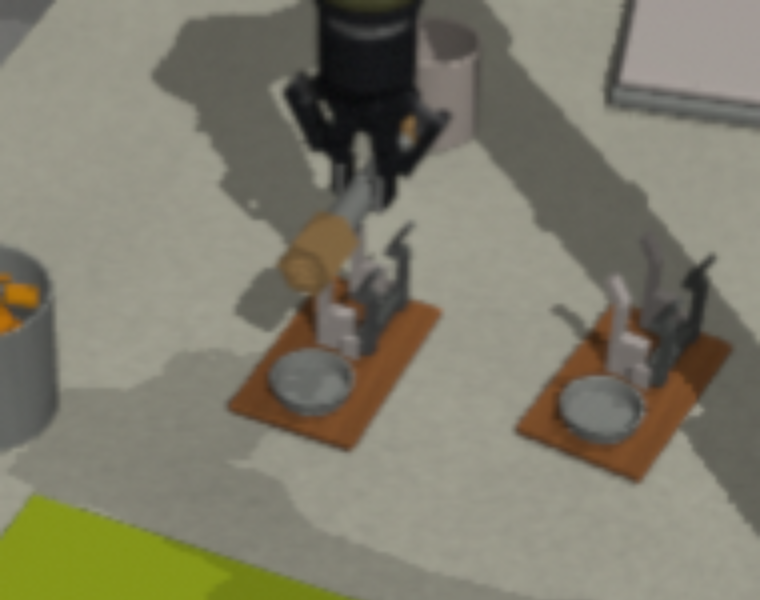

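The shaft is level over the right clip, about 2 mm towards the jaw. Its head is above the dish, at about (320,250) in the crop. I'll correct x by 2 mm and lower it.

drive_tool(
  targets=[
    [[0,0,0,2,0,0,1],[0,0,0,2,0,-15,1],[0,0,0,2,0,-30,1],[0,0,0,2,0,-45,1],[0,0,0,2,0,-55,1],[0,0,0,2,0,-62,1],[0,0,0,2,0,-66,1],[0,0,0,2,0,-66,1]],
  ],
)

```text
clock: 8.1
position: [0.5115, -0.1998, 0.0905]
tool_rot: [[0.001, 0.994, -0.107], [-0.003, -0.107, -0.994], [-1.0, 0.001, 0.003]]
wrist_force: [-0.2, -0.3, -1.4]
finger_gap: 0.0237
```

drive_tool(
  targets=[
    [[0,0,0,0,0,-2,1],[0,0,0,0,0,-3,1],[0,0,0,0,0,-4,1],[0,0,0,0,0,-4,1]],
  ],
)

```text
clock: 8.43
position: [0.5115, -0.1999, 0.087]
tool_rot: [[0.001, 0.994, -0.107], [-0.004, -0.107, -0.994], [-1.0, 0.001, 0.004]]
wrist_force: [-1.6, 1.1, 1.3]
finger_gap: 0.0241
```

drive_tool(
  targets=[
    [[0,0,0,0,0,0,0.2],[0,0,0,0,0,0,-0.2],[0,0,0,0,0,0,-0.5],[0,0,0,0,0,0,-0.5],[0,0,0,0,0,0,-0.5],[0,0,0,0,0,0,-0.5],[0,0,0,0,0,15,-0.5],[0,0,0,0,0,35,-0.5],[0,0,0,0,0,55,-0.5],[0,0,0,0,0,75,-0.5],[0,0,0,0,0,75,-0.5]],
  ],
)

```text
clock: 9.35
position: [0.5134, -0.2, 0.1655]
tool_rot: [[0.006, 0.994, -0.107], [-0.005, -0.107, -0.994], [-1.0, 0.007, 0.005]]
wrist_force: [0.2, 0.6, 0.9]
finger_gap: 0.0642
```

```bash
cat > chk.py <<'E'
from h import *
import sys
st=manip.read_state();print(st["clock"],st["position"],st["wrist_force"],st["finger_gap"])
a=np.radians(83.9);v=np.array([np.cos(a),np.sin(a)]);u=np.array([v[1],-v[0]]);c0=np.array([.511,-.203])
T=np.array(st["position"][:2])-c0;print("tcp in clip",T@u,T@v)
for n in("wrist","top"):
    s=manip.snapshot(n);cv2.imwrite(f"pics/{n}{sys.argv[1]}.png",s["frame"])
    W=cloud(s);L=W[...,:2]-c0;X=L@u*1e3;Y=L@v*1e3;Z=W[...,2]*1e3
    for r in manip.trace(s,"pestle")[:1]:
        m=r["region"]&(Z>50)&(abs(X)<40)&(Y>-110)&(Y<140)
        print(n,r["p"],m.sum())
        for y in range(-100,130,20):
            k=m&(Y>=y)&(Y<y+20)
            if k.sum()>8: print(y,"x",np.percentile(X[k],[3,97]).round(1),"y",np.percentile(Y[k],[1,99]).round(1),"z",np.percentile(Z[k],[3,97]).round(1))
E
python3 chk.py 5
```

```text
9.35 [ 0.51343461 -0.20002366  0.1654916 ] [0.23995875 0.63887111 0.87608523] 0.06424702998618832
tcp in clip 0.002104544749182068 0.0032181985144296207
top 0.65 532
-80 x [-20.4  -6.6] y [-79.3 -61.8] z [ 75.8 105.7]
-60 x [-10.6  -2.5] y [-58.8 -44.3] z [88.9 94.9]
0 x [-10.6   9.3] y [ 0.3 19.8] z [86.4 99.9]
20 x [-10.9  12.9] y [20.1 39.7] z [87.5 98.8]
40 x [-11.   11.8] y [40.2 59.7] z [ 83.8 100.4]
60 x [-20.3  21.5] y [60.5 79.8] z [ 84.9 105.5]
80 x [-20.5  22.7] y [80.2 99.5] z [ 84.3 107.3]
100 x [-18.4  20.8] y [100.1 113. ] z [ 80.1 107.1]
```

View pics/wrist5.png

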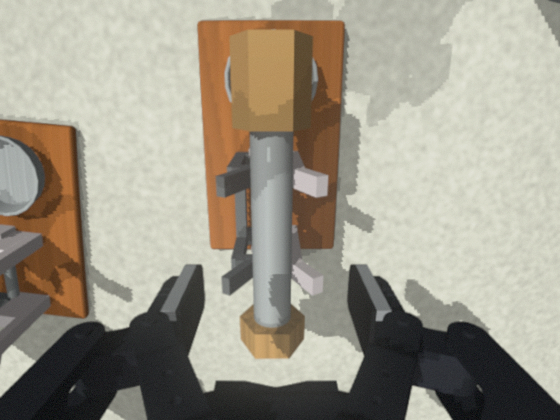

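The pestle lies in the mouth, shaft from (272,130) to (272,320). The head (272,80) is over the dish, and it's released. Next I'll shut the fingers and bring them to just above the shaft.

drive_tool(
  targets=[
    [[0,0,0,-2,-2,0,1],[0,0,0,-2,-2,0,1],[0,0,0,-2,-2,0,1],[0,0,0,-2,-2,0,1],[0,0,0,-2,-2,0,1],[0,0,0,-2,-2,0,1],[0,0,0,-2,-2,0,1],[0,0,0,-2,-2,-15,1],[0,0,0,-2,-2,-30,1],[0,0,0,-2,-2,-42,1],[0,0,0,-2,-2,-47,1],[0,0,0,-2,-2,-47,1]],
  ],
)

```text
clock: 10.55
position: [0.5083, -0.2017, 0.1132]
tool_rot: [[-0.002, 0.994, -0.107], [-0.003, -0.107, -0.994], [-1.0, -0.002, 0.003]]
wrist_force: [-0.6, -0.8, -0.4]
finger_gap: 0.0002
```

drive_tool(
  targets=[
    [[0,0,0,3,0,2,1],[0,0,0,3,0,1,1],[0,0,0,3,0,-2,1],[0,0,0,3,0,-4,1],[0,0,0,3,0,-6,1],[0,0,0,3,0,-8,1],[0,0,0,3,0,-10,1],[0,0,0,3,0,-12,1]],
  ],
)

```text
clock: 11.22
position: [0.513, -0.2019, 0.1024]
tool_rot: [[0.002, 0.994, -0.107], [-0.004, -0.107, -0.994], [-1.0, 0.002, 0.003]]
wrist_force: [1.2, -0.7, 6.2]
finger_gap: -0.0001
```

drive_tool(
  targets=[
    [[0,0,0,-1,0,-3,1],[0,0,0,-1,0,-5,1],[0,0,0,-1,0,-7,1],[0,0,0,-1,0,-9,1],[0,0,0,-1,0,-11,1],[0,0,0,-1,0,-13,1],[0,0,0,-1,0,-13,1]],
  ],
)

```text
clock: 11.8
position: [0.5125, -0.2031, 0.0899]
tool_rot: [[0.003, 0.994, -0.108], [-0.006, -0.108, -0.994], [-1.0, 0.004, 0.005]]
wrist_force: [-0.1, -2.1, 5.6]
finger_gap: -0.0004
```

drive_tool(
  targets=[
    [[0,0,0,-1,0,-2,1],[0,0,0,-1,0,-4,1],[0,0,0,-1,0,-6,1],[0,0,0,-1,0,-6,1]],
  ],
)

```text
clock: 12.13
position: [0.5129, -0.2032, 0.0892]
tool_rot: [[0.007, 0.994, -0.108], [-0.01, -0.108, -0.994], [-1.0, 0.008, 0.009]]
wrist_force: [-12.1, 4.5, 53.7]
finger_gap: -0.0001
```

The force jumps to 54 N with no further travel, so the shaft has bottomed. I'll retreat and check.

drive_tool(
  targets=[
    [[0,0,0,0,0,5,1],[0,0,0,0,0,20,1],[0,0,0,0,0,50,1],[0,0,0,0,0,80,1],[0,0,0,0,-30,110,1],[0,0,0,0,-60,130,1],[0,0,0,0,-60,130,1],[0,0,0,0,-60,130,1]],
  ],
)

```text
clock: 12.8
position: [0.5127, -0.2657, 0.2198]
tool_rot: [[0.008, 0.994, -0.112], [-0.011, -0.112, -0.994], [-1.0, 0.01, 0.01]]
wrist_force: [-0.2, 0.5, -0.9]
finger_gap: 0.0
```

```bash
sed -i 's/Z>50/Z>40/' chk.py; python3 chk.py 6
```

```text
12.8 [ 0.51267225 -0.26565842  0.21984053] [-0.21972025  0.47885233 -0.91519406] 3.841956600655406e-06
tcp in clip 0.008321120682172512 -0.06212594550800915
wrist 0.68 8846
-100 x [-21.9  21. ] y [-87.9 -80.1] z [61.1 81. ]
-80 x [-21.3  19.9] y [-79.7 -60.6] z [57.  80.8]
-60 x [-12.5  11.5] y [-59.9 -40.2] z [63.7 73.6]
-40 x [-11.2  10.9] y [-39.7 -20.4] z [64.1 73.6]
-20 x [-12.7  11.1] y [-19.9  -0. ] z [63.3 73.6]
0 x [-12.8  11.1] y [ 0.4 19.6] z [63.3 73.7]
20 x [-11.5  12. ] y [20.2 39.8] z [63.2 73.9]
40 x [-12.2  11.4] y [40.3 59.8] z [63.  73.8]
60 x [-21.9  21. ] y [60.4 79.1] z [58.9 81.1]
80 x [-23.4  22.6] y [80. 82.] z [58.6 67.4]
top 0.62 738
-100 x [-18.8  22.3] y [-87.2 -80.3] z [63.7 84.9]
-80 x [-18.   22.2] y [-79.6 -61.1] z [61.2 83.8]
-60 x [-10.7  11. ] y [-59.5 -40.7] z [65.4 77.2]
-40 x [-9.9 11.2] y [-39.  -20.7] z [67.5 77.9]
-20 x [-11.3  11.1] y [-19.6  -0.5] z [65.5 77.3]
0 x [-10.6  11.3] y [ 1.  19.6] z [67.  78.1]
20 x [-8.8 11.4] y [21.4 39.7] z [69.6 76.3]
40 x [-11.3  12.6] y [41.2 59.7] z [65.7 77.5]
60 x [-18.9  20.1] y [60.1 79.4] z [64.3 85.3]
80 x [-20.5  20.7] y [80.2 99.5] z [65.6 84.5]
100 x [-19.5  20.9] y [100.5 112.5] z [53.3 84.8]
```

View pics/wrist6.png

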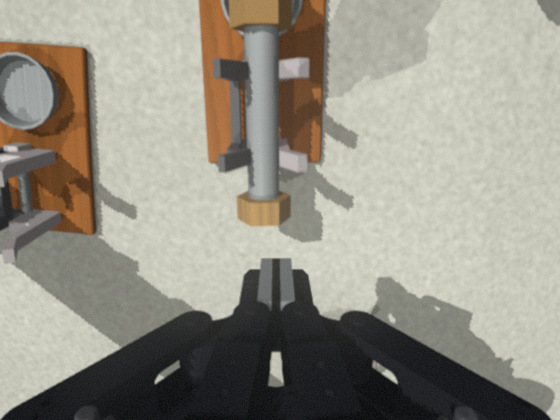

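The shaft is level with its top at 73.7 mm (73 expected), centred in x, and both jaw noses reach over it at (232,70) and (235,158). The robot is clear, so I'll hand in.

```bash
python3 -c "
from cell import manip
print(manip.close_job())"
```

```text
the job is handed in; nothing more can be done
None
```

I put the pestle away in the clip farthest from the base and handed the job in at about 13 s. I laid it in the mouth, let go, and pressed it home with the shut fingers.

**Seating (wrist camera):** the shaft is level, with its top at about 73.7 mm (73 expected). Its axis is within about 1 mm of the clip's centre line. It sits about 2–3 mm along towards the short end, with the head over the dish.

**Pressing:** the force jumped to 54 N with no further travel, so the shaft had bottomed. That is well under the 120 N wrist limit.

**Jaw:** both noses look closed over the shaft in the last picture. I did not measure the jaw angle.

**Flask, mug and canister:** I kept clear of them but did not measure them again at the end.

**Disagreement:** the top camera read the shaft's top about 4 mm higher (77–78 mm) than the wrist camera. It had read 2–4 mm high in an earlier shot too, and the press height agreed with the wrist camera, so I trusted the wrist camera.

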